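# Clamp a jar in an eccentric jar vise

## Task

Clamp the middle-sized of the three screw-lid jars in the jar vise, so that its tight lid can be unscrewed later: stand it upright on the vise's plate between the cam and the V-shaped jaw and let go of it, then turn the T-handle clockwise until the eccentric cam bears on the jar and nips it firmly into the V with about 12 N (under 6 N it would slip, and more than 20 N may crack the glass). Leave it clamped there, and leave the other two jars and the beaker where they are.

Things in the scene. Friction and masses are not known exactly. Their poses are not given: they have to be found in the camera images.
- jar: the jar to clamp: the middle-sized of three screw-lid jars, round, its body 40 mm in diameter, its lid 42 mm in diameter (the top 12 mm); 45 mm tall, about 0.14 kg, upright on the bench; origin under its centre, z up. It can be gripped by the lid from above
- vise: the jar vise, fixed to the bench: a plate 190 x 84 x 8 mm; origin on the bench under the plate's centre; x along the plate from cam to jaw, z up. The jar stands on the plate (z = 8 mm) on the line y = 0. Cam disc and jaw end at z = 30 mm (the jaw's lock screw at x = 53 mm, y = 0 at z = 45 mm); only the T-handle stands higher
- vise_seat (a point): a point on the plate's top (8 mm above the bench) at x = -6 mm, y = 0 in the vise's frame, with the vise's axes. With the cam still at its start, a jar stood here (centre on this point) touches neither cam nor jaw, with about 2 mm free on either side
- jaw_mid (a point): mean place of the clamped jar's centre, on the plate's top at x = -1 mm, y = 0 of the vise. The jaw's V (90 degrees, open to the cam, symmetric about y = 0) centres the jar. The jaw is locked up to 3 mm to either side along x, not measured, so the jar seats at x = -4 to +2 mm before load. The V sits on rubber buffers and yields 1 mm per 8 N
- cam_pivot (a point): on the cam's vertical turning axis at the plate's top, x = -45 mm, y = 0 in the vise's frame and axes. The cam is a disc of radius 24 mm, 16 mm thick, whose centre lies 10 mm off this axis. Each N on the jar resists turning by 0.015 N m; at rest after small steps (0.02 rad) clockwise the wrist feels about 0.1 N m at 5 N, 0.22 at 12 N, 0.35 at 20 N, and zero or less when free
- cam_grip (a point): centre of the T-handle's bar, on the turning axis, 78 mm above the bench; the bar is 46 mm long (point y), 12 mm thick (point x), 24 mm tall (66 to 90 mm above the bench) and turns with the cam (at cam angle 0 it lies along the vise's y); the round stem below it is 14 mm thick. Grip it firmly (50 N or more) across its thickness from above
- cam (a joint): cam and T-handle angle in rad, growing clockwise seen from above, 0 to 2.9; starts at 0.3 to 0.7. At 0 the lobe points away from the jaw, at 1.57 to the vise's +y. The jar, pushed along, meets the V at 1.2 to 1.95 by the jaw's setting, is centred (at about 5 N) some 0.2 further on, and then the force grows 0.75 N per 0.01 rad. It stays where left; bearing friction 0.15 N m
- septa_jar: bystander: the smallest of the three screw-lid jars, 36 mm in diameter, 34 mm tall, upright; origin under its centre
- cap_jar: bystander: the largest of the three screw-lid jars, 51 mm in diameter, 58 mm tall, upright; origin under its centre
- beaker: bystander: an empty clear beaker, 50 mm in diameter, 56 mm tall, upright; origin under its centre
There are look-alikes about, which are no part of the job. Of the things like the jar, leave any that is orange; of the rest the larger one is meant.

How it is judged:
By the outcome, as a careful person would: the job done as asked, in the order asked, and still so for the second after the job is handed in, with the robot touching nothing.
It also fails if it takes over 58 s, if anything falls off the work surface, if the arm or the gripper's body presses on something with over 40 N, if the wrist force passes 120 N, or if a joint passes its speed limit or range.

## Robot

A 7-joint arm with a two-finger parallel gripper is mounted at the origin on the work surface; the furniture and walls round the work are solid. World frame = base frame: x ahead of the robot, y to its left, z up, the work surface at z = 0. Lengths are in m, angles in rad, forces in N, time in s.
With the tool pointing down it reaches from about 0.35 to 0.9 m from the base axis. Payload 8.1 kg.
Tool frame: the origin (TCP) lies at the very end of the fingers, on their centre line; the grasp point (between the pads) lies 19 mm behind it; z points along the fingers, y is the line along which they close (so a half turn about z gives the same grasp; the last joint's range is limited). The gripper opens to 92 mm and grips with 3 to 60 N. Pads are 19 mm wide; open, the fingers measure 130 mm over their backs; the gripper's body (75 mm by 190 mm) begins 47 mm behind the grasp point.
Start: joints at [1.014, 0.434, 0.025, 1.573, -0.012, 1.134, -0.075], TCP at [0.274, -0.562, 0.227] pointing down, gripper open.
Joint ranges: [-2.62, 2.62], [-0.44, 2.09], [-1.27, 1.32], [0.08, 2.57], [-1.32, 4.46], [0.12, 2], [-2.74, 2.74]. Speed limits (rad/s): [2.22, 2.22, 3.01, 3.01, 3.14, 3.14, 3.14].

## Interface

Orientations are given as a rotation vector (axis times angle).
In Python, from cell import arm gives the robot as it stands.
- The arm moves only by the shell command python3 -m pendant 'ROWS' [FORCE]. ROWS is a JSON object of lists of equal length, an entry for each row: "slide": the shift along the tool's x, y, z in units of 0.3 m (1.0 is 0.3 m), a list of three; "dr": the turn, a rotation vector about the tool's x, y, z in units of 0.12 rad (1.0 is 0.12 rad), a list of three; "claw": the opening, from 0 (shut) to 1 (fully open). In form: {"slide": [[tx, ty, tz], ...], "dr": [[ax, ay, az], ...], "claw": [claw, ...]}. A call has 1 to 10 rows; each row shifts and turns the commanded pose from where the row before left it, along the tool's axes as they then stand; what a row does not reach is not made up. A row lasts 1/10 s, in which the tool goes at most 50 mm and 8.59 degrees, less where a joint would pass 70% of its speed; a pose out of reach is approached as far as the arm can. A call with a number of a shift or a turn outside -1 to 1 is refused whole. A call with a gripper value outside its range is refused whole. The fingers move at their own pace and stop on an object; FORCE is the grip in N (left out, the last holds). Time passes only in rows, so rows that do not move let the fingers close. It gives the time, the measured TCP pose, the force, the opening and the grip force at its end, in the units of the state.
- arm.observe(): the state, without advancing time (a new reading comes with each control period).
- arm.get_image(name): name is "side" or "top"; returns the picture (384x512x3 uint8, red, green, blue); there is no depth.
- arm.calibration(name): a dict with "K" (3x3 intrinsics, pixels), "dist" ([k1, k2, p1, p2, k3] as OpenCV has them; the pictures are not rectified), "xyz" and "orientation" of the camera in the world. Camera axes: x right, y up, looking along -z (the intrinsics and any distortion apply to the point x, -y, -z); pixel columns grow to the right and rows downward; lengths in m; the calibration is good to about 2 mm. A picture is of the moment at which its call begins. calibration takes no time and is no camera call.
- arm.sign_off(): hands the job in; it is judged then, once.
The state is a dict: "clock": time; "joints": joint angles; "dq": joint speeds; "joint_efforts": joint torques, N m; "position": TCP position; "ee_rot": TCP orientation; "force": force on the tool from outside, world axes, zero at the start; "ft_torque": the same for the moment, N m; "width": opening from 0.0 (shut) to 1.0 (fully open); "gripper_force": force on a finger pad.
Only numpy, scipy, OpenCV 4.12 (cv2) and the standard library are available. Lean on these libraries where they do the work, as an engineer would, in place of code of your own. Each camera call takes 0.05 s, during which the arm holds its last target. There are 200 camera calls.

## Working session

There is one attempt and no reset: what is moved stays moved. The work goes in short steps, Python scripts to look and compute and a shell command to move; the robot and the scene stay as the last step left them, time stands still between calls to the robot, and variables do not carry over. Pictures are saved under pics/ and viewed, at most 10 in all, crops included, and the job is handed in when it is done.

```bash
mkdir -p pics; cat > h.py <<'E'
import numpy as np, cv2
from scipy.spatial.transform import Rotation as R
from cell import arm
def snap(n,f):
    im=arm.get_image(n); cv2.imwrite('pics/'+f,im[:,:,::-1]); return im
def ray(n,u,v):
    c=arm.calibration(n); p=cv2.undistortPoints(np.array([[[u,v]]],float),np.array(c['K'],float),np.array(c['dist'],float))[0,0]
    o=np.array(c['orientation']); M=R.from_rotvec(o).as_matrix() if o.size==3 else o
    return np.array(c['xyz']),M@np.array([p[0],-p[1],-1.])
def onz(n,u,v,z):
    o,d=ray(n,u,v); return o+d*(z-o[2])/d[2]
def pix(n,P):
    c=arm.calibration(n);M=R.from_rotvec(c['orientation']).as_matrix()
    q=(np.atleast_2d(P)-np.array(c['xyz']))@M; q=q*[1,-1,-1]
    return cv2.projectPoints(q,np.zeros(3),np.zeros(3),np.array(c['K'],float),np.array(c['dist'],float))[0][:,0]
E
python3 - <<'E'
from h import *
for n in('top','side'):
    snap(n,n+'0.png'); print(arm.calibration(n))
s=arm.observe(); print(s); print(R.from_rotvec(s['ee_rot']).as_matrix().round(3))
E
```

```text
{'K': array([[406.22042975,   0.        , 256.19013439],
       [  0.        , 406.22042975, 186.95400339],
       [  0.        ,   0.        ,   1.        ]]), 'dist': array([0.04582615, 0.        , 0.        , 0.        , 0.        ]), 'xyz': array([ 0.43219807, -0.11555229,  0.92322523]), 'orientation': array([ 0.10398082, -0.11462988, -1.56236877])}
{'K': array([[482.89883111,   0.        , 256.02025287],
       [  0.        , 482.89883111, 188.51370054],
       [  0.        ,   0.        ,   1.        ]]), 'dist': array([-0.02640023,  0.        ,  0.        ,  0.        ,  0.        ]), 'xyz': array([ 0.44371396, -0.92581131,  0.72353765]), 'orientation': array([ 0.90057053, -0.06144382, -0.14029016])}
{'clock': 0.1, 'joints': array([ 1.01439237,  0.43515287,  0.02495887,  1.5739828 , -0.01161961,
        1.13403472, -0.07507024]), 'dq': array([ 1.75737354e-04, -8.90321869e-04,  9.33654172e-05, -1.55876215e-03,
       -1.58425126e-03,  2.66598729e-04, -8.28742695e-04]), 'joint_efforts': array([ 2.93439101e-03, -6.69130039e+01,  9.88124125e-01, -3.15147650e+01,
       -6.04390190e-02,  3.74030974e-02,  3.64143216e-05]), 'position': array([ 0.27375594, -0.56134323,  0.22603258]), 'ee_rot': array([-3.05974620e+00, -7.06372282e-01,  6.67117517e-04]), 'force': array([ 0.35793042, -0.30063622,  0.46187445]), 'ft_torque': array([-0.05408247, -0.01713374, -0.00775106]), 'gripper_force': 0.0, 'width': 0.9996802994859878}
[[ 0.899  0.438 -0.001]
 [ 0.438 -0.899  0.001]
 [-0.    -0.001 -1.   ]]
```

View pics/top0.png

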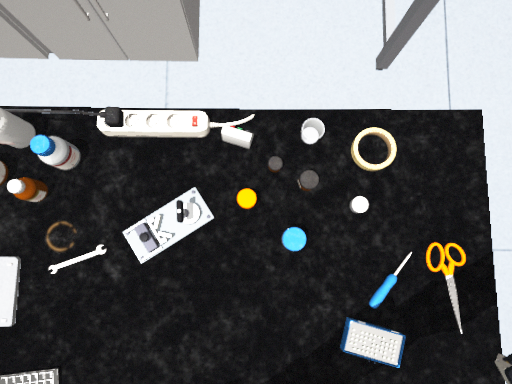

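View pics/side0.png

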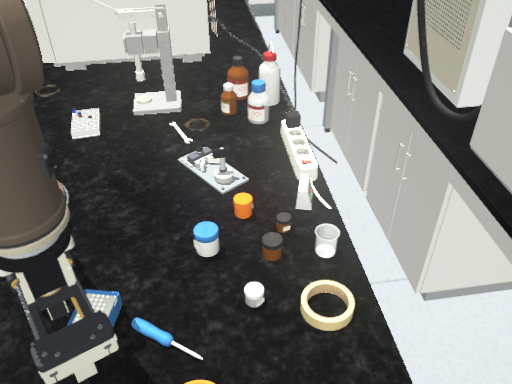

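```bash
python3 - <<'E'
from h import *
t=cv2.imread('pics/top0.png'); s=cv2.imread('pics/side0.png')
a=cv2.resize(t[145:275,110:240],(590,590),interpolation=cv2.INTER_CUBIC)
b=cv2.resize(t[110:260,225:380],(0,0),fx=3.9,fy=3.9,interpolation=cv2.INTER_CUBIC)
cv2.imwrite('pics/vt.png',a); cv2.imwrite('pics/jt.png',b)
c=cv2.resize(s[140:315,170:370],(0,0),fx=3.4,fy=3.4,interpolation=cv2.INTER_CUBIC)
cv2.imwrite('pics/s1.png',c)
print(pix('top',[[.4,-.3,0],[.5,-.3,0],[.4,-.2,0],[.4,-.2,.05]]))
E
```

```text
[[335.66770289 259.05738244]
 [334.60249565 214.30525268]
 [290.91057547 258.7328043 ]
 [293.07970707 259.58568423]]
```

View pics/vt.png

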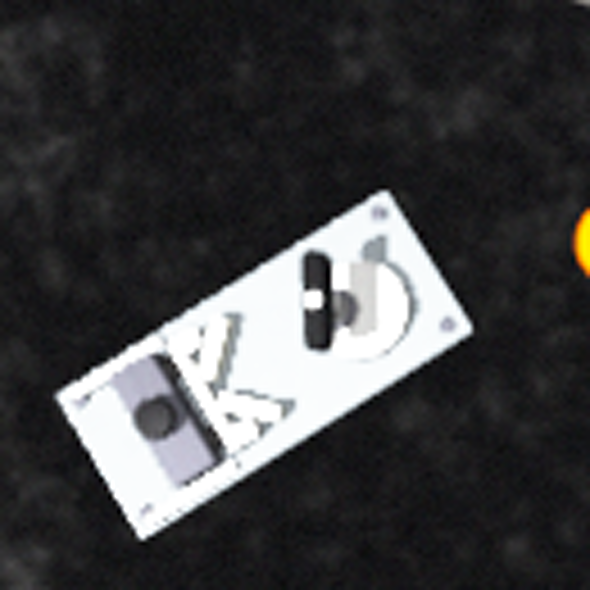

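View pics/jt.png

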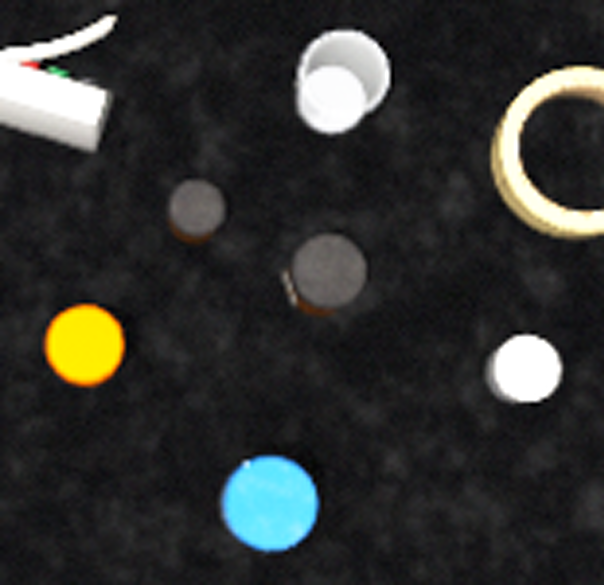

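View pics/s1.png

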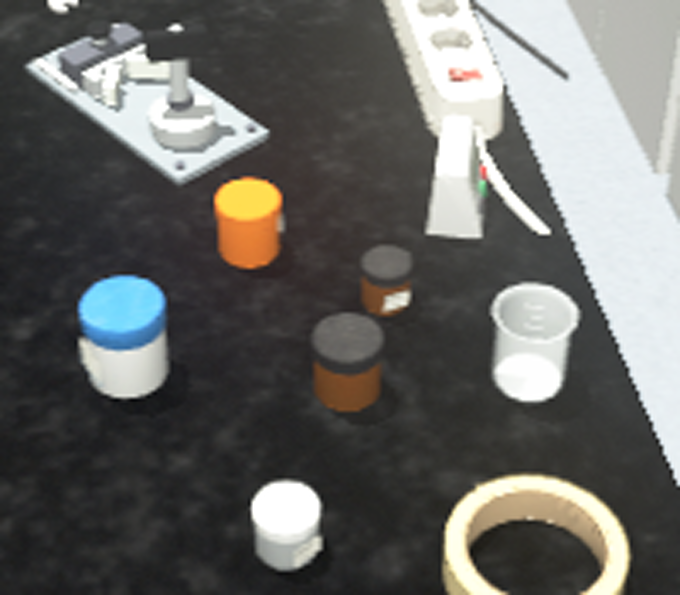

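The vise (cam at right, jaw at lower left in `vt`), blue cap_jar (294,239), white septa_jar (360,205) and the target brown jar with a lid about 42 mm across at top px (309.6,179.5). The small brown one (275,163) and the orange one are the look-alikes.

```bash
python3 - <<'E'
from h import *
t=cv2.imread('pics/top0.png'); s=cv2.imread('pics/side0.png')
# plate
g=cv2.cvtColor(t,cv2.COLOR_BGR2GRAY); m=np.zeros_like(g); m[180:270,115:222]=(g[180:270,115:222]>110)*255
m=cv2.morphologyEx(m,cv2.MORPH_CLOSE,np.ones((9,9)))
cs,_=cv2.findContours(m,0,1); c=max(cs,key=cv2.contourArea)
W=np.array([onz('top',*p,0.008)[:2] for p in c[:,0].astype(float)]).astype(np.float32)
r=cv2.minAreaRect(W); print('plate',r,cv2.boxPoints(r).round(4).tolist())
for p in [(388,190),(472,328),(143,540),(56,397)]:
    print(onz('top',110+p[0]/4.538,145+p[1]/4.538,.008).round(4))
# lid
print(g[165:195:2,294:326:2])
for (f,n,x0,y0,w,h) in((t,'top',294,164,32,32),(s,'side',255,228,36,24)):
    k=cv2.cvtColor(f,cv2.COLOR_BGR2HSV)[y0:y0+h,x0:x0+w]; 
    G=cv2.GaussianBlur(cv2.cvtColor(f,cv2.COLOR_BGR2GRAY),(3,3),0)[y0:y0+h,x0:x0+w]
    mm=((G>55)&(k[...,1]<80)).astype(np.uint8)*255; mm=cv2.morphologyEx(mm,cv2.MORPH_OPEN,np.ones((5,5)))
    cs,_=cv2.findContours(mm,0,1); c=max(cs,key=cv2.contourArea); e=cv2.fitEllipse(c); print(n,e[0][0]+x0,e[0][1]+y0,e[1],e[2],onz(n,e[0][0]+x0,e[0][1]+y0,.045).round(4))
E
```

```text
plate ((0.4748886823654175, 0.075118288397789), (0.08545524626970291, 0.19020169973373413), 32.88693618774414) [[0.3874000012874603, 0.13179999589920044], [0.49059998989105225, -0.027899999171495438], [0.5623999834060669, 0.01850000023841858], [0.45910000801086426, 0.17820000648498535]]
[0.5599 0.0164 0.008 ]
[ 0.4911 -0.027   0.008 ]
[0.3878 0.13   0.008 ]
[0.4565 0.1755 0.008 ]
[[ 23  20  28  30  26  32  34  39  38  37  31  37  39  37  29  35]
 [ 25  16  27  33  33  39  38  31  37  43  34  38  45  40  32  34]
 [ 27  24  31  31  35  45  34  42  28  17  25  35  38  36  35  28]
 [ 22  30  46  44  36  72  91  98  99  90  51  29  36  34  30  24]
 [ 22  31  43  37  73  96 104  97  97  97  90  58  30  30  25  22]
 [ 33  34  31  56  99 104  99 101  99  97  95  97  26  23  27  24]
 [ 30  37  40  73 104 109 107 102 104  97 100 103  77  31  34  26]
 [ 30  45  71  82 103 105 100 107 102  94  98 104  77  30  27  25]
 [ 22  31 120  68  96 102 104 101  96  93  94  99  73  32  29  23]
 [ 24  21  87  48  95  93 100  94 100  93  96  93  44  40  34  37]
 [ 22  23  44 101  71  98  99  95  92  95  96  70  50  44  36  31]
 [ 25  19  22 110  47  59  89  86  89  83  67  42  43  43  36  21]
 [ 25  25  22  31  37  46  44  54  50  42  44  42  39  30  27  25]
 [ 21  26  16  25  28  29  34  37  45  43  38  28  24  22  19  24]
 [ 30  28  21  22  27  28  35  33  26  40  30  23  21  20  23  22]]
top 308.42768383026123 179.17881679534912 (18.374879837036133, 19.840471267700195) 91.76200103759766 [ 0.5732 -0.2355  0.045 ]
side 272.02286529541016 238.9303150177002 (16.32985496520996, 21.113862991333008) 90.69627380371094 [ 0.5741 -0.2422  0.045 ]
```

```bash
python3 -m pendant '{"slide":[[0.137,-0.053,0],[0.137,-0.053,0],[0.137,-0.053,0],[0.137,-0.053,0],[0.137,-0.053,0],[0.137,-0.053,0],[0.137,-0.053,0],[0.137,-0.053,0],[0.137,-0.053,0],[0.137,-0.053,0]],"dr":[[0,0,0],[0,0,0],[0,0,0],[0,0,0],[0,0,0],[0,0,0],[0,0,0],[0,0,0],[0,0,-0.5],[0,0,-0.52]],"claw":[0.8,0.8,0.8,0.8,0.8,0.8,0.8,0.8,0.8,0.8]}' 15
cat >> h.py <<'E'
def to(P,yaw=None):
    s=arm.observe(); M=R.from_rotvec(s['ee_rot']).as_matrix()
    print('pos',s['position'].round(4),'yawy',np.degrees(np.arctan2(M[1,1],M[0,1])).round(2),'z',M[:,2].round(3),'w',s['width'],s['clock'])
    print('slide units',(M.T@(np.array(P)-s['position'])/.3).round(4), '' if yaw is None else 'drz %.3f'%(-np.radians((yaw-np.degrees(np.arctan2(M[1,1],M[0,1]))+180)%360-180)/.12))
E
python3 -c "
from h import *
to([.5735,-.2375,.025],-57)"
```

```text
clock: 1.1
position: [0.5726, -0.2356, 0.2264]
ee_rot: [-3.011, -0.896, 0.001]
force: [0.7, -0.6, 0.4]
width: 0.799
gripper_force: 0.0
pos [ 0.5726 -0.2356  0.2264] yawy -56.87 z [-0. -0. -1.] w 0.7991060567813628 1.1
slide units [-0.0007  0.007   0.6714] drz 0.019
```

```bash
python3 -m pendant '{"slide":[[0,0.007,0.15],[0,0,0.15],[0,0,0.15],[0,0,0.12],[0,0,0.07],[0,0,0.031],[0,0,0],[0,0,0],[0,0,0],[0,0,0]],"dr":[[0,0,0],[0,0,0],[0,0,0],[0,0,0],[0,0,0],[0,0,0],[0,0,0],[0,0,0],[0,0,0],[0,0,0]],"claw":[0.8,0.8,0.8,0.8,0.8,0.8,0.3,0.3,0.3,0.3]}' 8
python3 -m pendant '{"slide":[[0,0,0],[0,0,0],[0,0,0],[0,0,0],[0,0,0],[0,0,0],[0,0,0],[0,0,0],[0,0,0],[0,0,0]],"dr":[[0,0,0],[0,0,0],[0,0,0],[0,0,-1],[0,0,-1],[0,0,-1],[0,0,-1],[0,0,-1],[0,0,-1],[0,0,-1]],"claw":[0.3,0.3,0.65,0.65,0.65,0.65,0.65,0.65,0.65,0.65]}'
python3 -m pendant '{"slide":[[0,0,0],[0,0,0],[0,0,0],[0,0,0],[0,0,0],[0,0,0],[0,0,0],[0,0,0],[0,0,0],[0,0,0]],"dr":[[0,0,-1],[0,0,-1],[0,0,-1],[0,0,-1],[0,0,-1],[0,0,-1],[0,0,-0.1],[0,0,0],[0,0,0],[0,0,0]],"claw":[0.65,0.65,0.65,0.65,0.65,0.65,0.65,0.3,0.3,0.3]}' 20
python3 -c "
from h import *
to([.5735,-.2375,.025],33)"
```

```text
clock: 2.1
position: [0.5737, -0.2391, 0.0268]
ee_rot: [3.011, 0.892, 0.003]
force: [0.6, 0.4, -0.0]
width: 0.501
gripper_force: 0.0
clock: 3.1
position: [0.5727, -0.2388, 0.0254]
ee_rot: [-2.381, -2.049, 0.0]
force: [-0.6, -0.1, 0.3]
width: 0.655
gripper_force: 0.0
clock: 4.1
position: [0.573, -0.2386, 0.0255]
ee_rot: [1.499, 2.761, -0.0]
force: [0.3, 0.1, -1.6]
width: 0.444
gripper_force: 20.1
pos [ 0.573  -0.2386  0.0255] yawy 32.99 z [ 0. -0. -1.] w 0.4438454211960009 4.1
slide units [0.0022 0.0036 0.0017] drz -0.001
```

```bash
python3 - <<'E'
from h import *
t=cv2.imread('pics/top0.png'); g=cv2.cvtColor(t,cv2.COLOR_BGR2GRAY)
C=np.array([.4745,.0745]); a=np.radians(122.9); ex=np.array([np.cos(a),np.sin(a)]); ey=np.array([-ex[1],ex[0]])
f=lambda p,z:onz('top',110+p[0]/4.538-.4,145+p[1]/4.538-.4,z)[:2]
for n,p,z in(('handle',(315,299),.09),('screw',(157,419),.045)):
    w=f(p,z);print(n,w.round(4),'vise xy',((w-C)@ex).round(4),((w-C)@ey).round(4))
# bar mask
m=np.zeros_like(g); m[198:225,174:185]=(g[198:225,174:185]<90)*255
q=cv2.findNonZero(m); W=np.array([onz('top',*p,.09)[:2] for p in q[:,0].astype(float)]); u,s,v=np.linalg.svd(W-W.mean(0)); print(W.mean(0),np.degrees(np.arctan2(v[0,1],v[0,0])),s)
P=C-.006*ex; print('seat',P)
to([*P,.1],32.9); to([*P,.0335],32.9)
s=cv2.imread('pics/side0.png')
Q=[[*(C+x*ex+y*ey),.008] for x,y in((-.095,-.042),(.095,-.042),(.095,.042),(-.095,.042))]+[[*(C-.045*ex),.09]]
px=pix('side',Q);print(px); pt=pix('top',Q)
big=[]
for im,pp,(x0,y0) in((s,px,(170,130)),(t,pt,(120,175))):
    cr=cv2.resize(im[y0:y0+80,x0:x0+100],(0,0),fx=4,fy=4,interpolation=cv2.INTER_CUBIC)
    for p in pp: cv2.drawMarker(cr,tuple(int(k) for k in (p-[x0,y0]+.5)*4),(0,0,255),0,10,1)
    big.append(cr)
cv2.imwrite('pics/chk.png',np.hstack(big))
E
```

```text
handle [0.4994 0.0369] vise xy -0.0451 -0.0005
screw [0.4462 0.1172] vise xy 0.0512 0.0006
[0.49836339 0.03520333] -174.9033286030301 [0.13774886 0.03896566]
seat [0.47775905 0.06946228]
pos [ 0.573  -0.2386  0.0255] yawy 32.99 z [ 0. -0. -1.] w 0.4438454211960009 4.1
slide units [ 1.0342  0.2931 -0.2485] drz 0.013
pos [ 0.573  -0.2386  0.0255] yawy 32.99 z [ 0. -0. -1.] w 0.4438454211960009 4.1
slide units [ 1.0342  0.293  -0.0269] drz 0.013
[[248.46161339 177.14949961]
 [202.55219247 145.55646649]
 [176.55760205 157.40032252]
 [221.62084305 191.34556264]
 [220.79831381 147.21269132]]
```

View pics/chk.png

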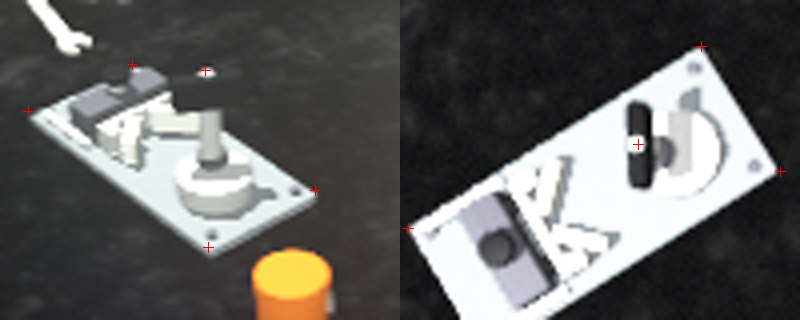

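The red predicted vise corners and handle centre land on the real ones in both views, so the vise pose is good. Next I lift the jar and carry it over.

```bash
python3 -m pendant '{"slide":[[0,0,-0.117],[0,0,-0.117],[0,0,-0.117],[0.1,0.028,0],[0.155,0.044,0],[0.155,0.044,0],[0.155,0.044,0],[0.155,0.044,0],[0.155,0.044,0],[0.1,0.028,0]],"dr":[[0,0,0],[0,0,0],[0,0,0],[0,0,0],[0,0,0],[0,0,0],[0,0,0],[0,0,0],[0,0,0],[0,0,0]],"claw":[0.3,0.3,0.3,0.3,0.3,0.3,0.3,0.3,0.3,0.3]}' 20
python3 -m pendant '{"slide":[[0.05,0.014,0],[0,0,0],[0,0,0]],"dr":[[0,0,0],[0,0,0],[0,0,0]],"claw":[0.3,0.3,0.3]}'
python3 -c "
from h import *
to([.4778,.0695,.0335],32.9)"
```

```text
clock: 5.1
position: [0.481, 0.0552, 0.131]
ee_rot: [-1.494, -2.763, -0.001]
force: [1.2, -0.6, -1.9]
width: 0.446
gripper_force: 20.0
clock: 5.4
position: [0.478, 0.066, 0.1307]
ee_rot: [1.497, 2.762, -0.001]
force: [1.0, -0.9, -1.3]
width: 0.444
gripper_force: 20.0
pos [0.478  0.066  0.1307] yawy 33.07 z [-0.    -0.001 -1.   ] w 0.443661549288426 5.4
slide units [0.0102 0.006  0.324 ] drz 0.025
```

```bash
python3 -m pendant '{"slide":[[0.01,0.006,0.04],[0,0,0.08],[0,0,0.08],[0,0,0.06],[0,0,0.03],[0,0,0.015],[0,0,0.008],[0,0,0],[0,0,0]],"dr":[[0,0,0],[0,0,0],[0,0,0],[0,0,0],[0,0,0],[0,0,0],[0,0,0],[0,0,0],[0,0,0]],"claw":[0.3,0.3,0.3,0.3,0.3,0.3,0.3,0.3,0.3]}'
python3 - <<'E'
from h import *
to([.4778,.0695,.0335],32.9)
a=snap('top','top1.png');b=snap('side','side1.png')
f=lambda im,x0,y0:cv2.resize(im[y0:y0+90,x0:x0+100],(0,0),fx=4,fy=4,interpolation=cv2.INTER_CUBIC)[:,:,::-1]
cv2.imwrite('pics/pl.png',np.hstack([f(a,120,170),f(b,165,115)]))
E
```

```text
clock: 6.3
position: [0.4783, 0.07, 0.0374]
ee_rot: [1.497, 2.761, 0.001]
force: [0.1, -0.2, -1.9]
width: 0.444
gripper_force: 20.0
pos [0.4783 0.07   0.0374] yawy 33.07 z [ 0.001  0.    -1.   ] w 0.4440806627317933 6.3
slide units [-0.0004 -0.0023  0.013 ] drz 0.024
```

View pics/pl.png

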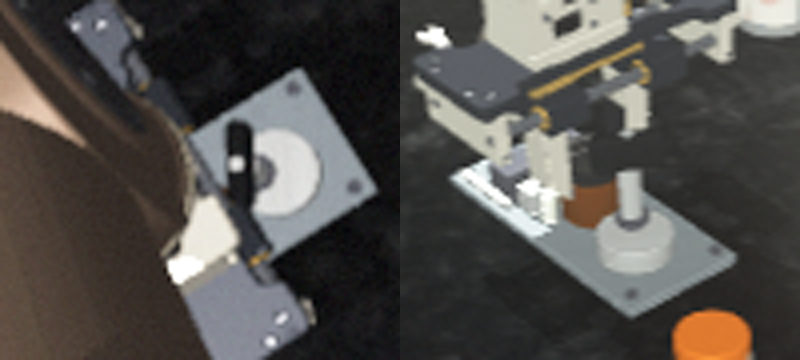

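Left: plate with the cam at (275,170) and the handle untouched. Right: the brown jar hangs between cam and jaw, just above the plate. Now I lower it until it touches.

```bash
python3 -m pendant '{"slide":[[0,-0.002,0.006],[0,0,0.004],[0,0,0.003],[0,0,0.002],[0,0,0]],"dr":[[0,0,0],[0,0,0],[0,0,0],[0,0,0],[0,0,0]],"claw":[0.3,0.3,0.3,0.3,0.3]}'
python3 -c "
from h import *
to([.4778,.0695,.0335],32.9)"
```

```text
clock: 6.9
position: [0.4774, 0.0695, 0.0333]
ee_rot: [1.497, 2.761, -0.001]
force: [-4.8, -2.9, 17.0]
width: 0.443
gripper_force: 20.0
pos [0.4774 0.0695 0.0333] yawy 33.08 z [ 0.001 -0.001 -1.   ] w 0.44287069167816856 6.9
slide units [-0.0007  0.0012 -0.0008] drz 0.026
```

```bash
python3 -m pendant '{"slide":[[0,0,-0.002],[0,0,0],[0,0,0],[0,0,-0.05],[0,0,-0.12],[0,0,-0.15],[0,0,-0.1]],"dr":[[0,0,0],[0,0,0],[0,0,0],[0,0,0],[0,0,0],[0,0,0],[0,0,0]],"claw":[0.65,0.65,0.65,0.65,0.65,0.65,0.65]}'
python3 - <<'E'
from h import *
t=cv2.imread('pics/top1.png');g=cv2.cvtColor(t,cv2.COLOR_BGR2GRAY);x0,y0=172,198
m=(g[y0:y0+26,x0:x0+12]<90).astype(np.uint8)
m=cv2.morphologyEx(m,cv2.MORPH_CLOSE,np.ones((5,5)))
print(g[y0:y0+26:2,x0:x0+12])
n,l,st,c=cv2.connectedComponentsWithStats(m);k=1+np.argmax(st[1:,4]);q=np.argwhere(l==k)[:,::-1]
W=np.array([onz('top',p[0]+x0,p[1]+y0,.09)[:2] for p in q.astype(float)]);v=np.linalg.svd(W-W.mean(0))[2];print(st[k],W.mean(0),np.degrees(np.arctan2(v[0,1],v[0,0])))
to([.4992,.0368,.14],93)
E
```

```text
clock: 7.6
position: [0.4777, 0.0701, 0.1613]
ee_rot: [1.496, 2.762, 0.002]
force: [1.2, 0.1, 1.1]
width: 0.648
gripper_force: 0.0
[[ 12  19  25  87 127 144 158 158 159 158 157 152]
 [ 83 116 140 157 141  92  61  71  82 100 140 156]
 [161 158 160 139  87  25  24  30  26  20  42 117]
 [162 159 161 140  88  25  29  25  28  22  17 137]
 [158 159 159 143  86  24  33  31  27  22  17 144]
 [159 162 161 159 120  26  50  60  42  23  14 108]
 [154 160 162 163 124 160 218 222 184  57  16 110]
 [113 151 159 159 119 118 170 168 125  26  20 101]
 [ 84 119 156 158 122  34  27  30  32  23  20  59]
 [108  95  85 106  99  44  26  32  29  24  17  46]
 [122 126 101  69  46  21  28  31  31  24  21  64]
 [235 228 174 104  79  55  43  34  32  23  20  95]
 [232 232 221 180 113  55  54  52  46  32  64 155]]
[  0   0  12  26 224] [0.49901199 0.03764738] -174.46575470506517
pos [0.4777 0.0701 0.1613] yawy 33.11 z [ 0.001  0.001 -1.   ] w 0.648254470792797 7.6
slide units [-0.1322 -0.0008  0.0709] drz -8.711
```

```bash
python3 -m pendant '{"slide":[[-0.132,-0.001,0.07],[0,0,0],[0,0,0],[0,0,0],[0,0,0],[0,0,0],[0,0,0],[0,0,0],[0,0,0],[0,0,0]],"dr":[[0,0,0],[0,0,-0.92],[0,0,-0.92],[0,0,-0.92],[0,0,-0.92],[0,0,-0.92],[0,0,-0.92],[0,0,-0.92],[0,0,-0.92],[0,0,-0.92]],"claw":[0.5,0.5,0.5,0.5,0.5,0.5,0.5,0.5,0.5,0.5]}' 55
python3 -m pendant '{"slide":[[0,0,0.08],[0,0,0.08],[0,0,0.04],[0,0,0.02],[0,0,0.01],[0,0,0]],"dr":[[0,0,0],[0,0,0],[0,0,0],[0,0,0],[0,0,0],[0,0,0]],"claw":[0.5,0.5,0.5,0.5,0.5,0.5]}'
python3 - <<'E'
from h import *
to([.4992,.0368,.068],90)
a=snap('top','top2.png');b=snap('side','side2.png')
f=lambda im,x0,y0:cv2.resize(im[y0:y0+90,x0:x0+100],(0,0),fx=4,fy=4,interpolation=cv2.INTER_CUBIC)[:,:,::-1]
cv2.imwrite('pics/pl2.png',np.hstack([f(a,120,170),f(b,165,115)]))
E
```

```text
clock: 8.6
position: [0.4986, 0.0362, 0.1377]
ee_rot: [0.007, -3.141, -0.0]
force: [0.8, 0.8, 0.3]
width: 0.502
gripper_force: 0.0
clock: 9.2
position: [0.4989, 0.0364, 0.0692]
ee_rot: [-0.001, 3.141, 0.0]
force: [0.3, 0.8, 0.6]
width: 0.5
gripper_force: 0.0
pos [0.4989 0.0364 0.0692] yawy 90.02 z [ 0.  0. -1.] w 0.500366109048074 9.2
slide units [-0.001   0.0013  0.004 ] drz 0.003
```

View pics/pl2.png

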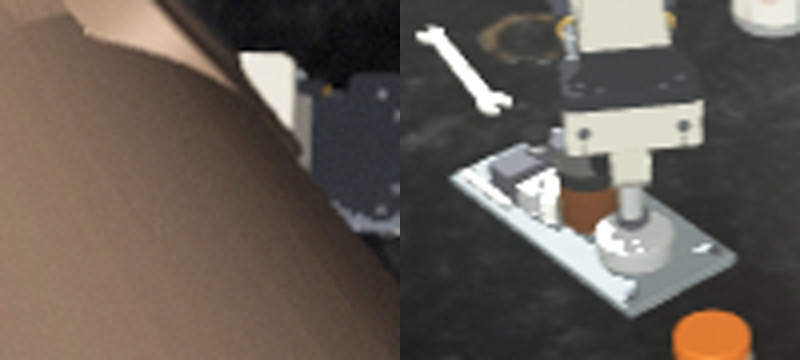

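The side view shows the jar upright on the plate and the fingers straddling the handle bar. I grip the bar.

```bash
python3 -m pendant '{"slide":[[0,0,0],[0,0,0],[0,0,0],[0,0,0],[0,0,0]],"dr":[[0,0,0],[0,0,0],[0,0,0],[0,0,0],[0,0,0]],"claw":[0.05,0.05,0.05,0.05,0.05]}' 58
cat > q.py <<'E'
from h import *
s=arm.observe();M=R.from_rotvec(s['ee_rot']).as_matrix();y=np.degrees(np.arctan2(M[1,1],M[0,1]))
print('yaw %.2f cam %.3f'%(y,np.radians(122.9-y)),'F',s['force'].round(2),'T',s['ft_torque'].round(3),'pos',s['position'].round(4),'w %.3f'%s['width'],'gf',s['gripper_force'],s['clock'],'j',s['joints'].round(2))
E
python3 q.py
```

```text
clock: 9.8
position: [0.4987, 0.0359, 0.069]
ee_rot: [-0.0, 3.142, -0.001]
force: [-0.1, 1.1, 1.2]
width: 0.129
gripper_force: 57.2
yaw 90.00 cam 0.574 F [-0.14  1.1   1.19] T [0.279 0.01  0.131] pos [0.4987 0.0359 0.069 ] w 0.129 gf 57.22330391407013 9.8 j [ 0.44  0.59 -0.84  2.    0.6   0.82  0.82]
```

```bash
python3 -m pendant '{"slide":[[0,0,0],[0,0,0],[0,0,0],[0,0,0],[0,0,0],[0,0,0],[0,0,0],[0,0,0],[0,0,0],[0,0,0]],"dr":[[0,0,0.5],[0,0,0.5],[0,0,0.5],[0,0,0.5],[0,0,0.5],[0,0,0.5],[0,0,0.5],[0,0,0.5],[0,0,0.5],[0,0,0]],"claw":[0.05,0.05,0.05,0.05,0.05,0.05,0.05,0.05,0.05,0.05]}'; python3 q.py
```

```text
clock: 10.8
position: [0.4989, 0.0367, 0.069]
ee_rot: [0.838, 3.027, 0.001]
force: [1.3, 1.4, -2.0]
width: 0.129
gripper_force: 57.3
yaw 59.04 cam 1.115 F [ 1.32  1.43 -2.02] T [ 0.367 -0.349  0.007] pos [0.4989 0.0367 0.069 ] w 0.129 gf 57.27655827999115 10.8 j [ 0.34  0.54 -0.71  2.    0.5   0.77  0.37]
```

```bash
python3 -m pendant '{"slide":[[0,0,0],[0,0,0],[0,0,0],[0,0,0],[0,0,0],[0,0,0],[0,0,0]],"dr":[[0,0,0.167],[0,0,0.167],[0,0,0.167],[0,0,0.167],[0,0,0.167],[0,0,0],[0,0,0]],"claw":[0.05,0.05,0.05,0.05,0.05,0.05,0.05]}' >/dev/null; python3 q.py
python3 -m pendant '{"slide":[[0,0,0],[0,0,0],[0,0,0],[0,0,0],[0,0,0],[0,0,0],[0,0,0]],"dr":[[0,0,0.167],[0,0,0.167],[0,0,0.167],[0,0,0.167],[0,0,0.167],[0,0,0],[0,0,0]],"claw":[0.05,0.05,0.05,0.05,0.05,0.05,0.05]}' >/dev/null; python3 q.py
```

```text
yaw 53.32 cam 1.214 F [ 3.21  3.52 -2.5 ] T [ 1.126 -0.765  0.023] pos [0.4989 0.0368 0.069 ] w 0.126 gf 57.203407287597656 11.5 j [ 0.33  0.53 -0.68  2.01  0.48  0.77  0.29]
yaw 47.59 cam 1.314 F [ 2.18  4.57 -3.4 ] T [ 1.037 -0.776  0.106] pos [0.4991 0.0368 0.069 ] w 0.123 gf 57.1928733587265 12.2 j [ 0.31  0.52 -0.66  2.01  0.46  0.76  0.21]
```

```bash
Z='0'; for i in 1 2; do python3 -m pendant '{"slide":[[0,0,0]],"dr":[[0,0,0]],"claw":[0.05]}' >/dev/null; python3 q.py; done
python3 -m pendant '{"slide":[[0,0,0],[0,0,0],[0,0,0]],"dr":[[0,0,0.167],[0,0,0],[0,0,0]],"claw":[0.05,0.05,0.05]}' >/dev/null; python3 q.py
python3 -m pendant '{"slide":[[0,0,0],[0,0,0],[0,0,0]],"dr":[[0,0,0.167],[0,0,0],[0,0,0]],"claw":[0.05,0.05,0.05]}' >/dev/null; python3 q.py
```

```text
yaw 47.59 cam 1.314 F [ 3.83  5.34 -2.63] T [ 1.081 -0.815  0.114] pos [0.499  0.0369 0.069 ] w 0.125 gf 57.193171977996826 12.3 j [ 0.31  0.52 -0.66  2.01  0.46  0.76  0.21]
yaw 47.59 cam 1.314 F [ 2.87  5.45 -2.66] T [ 1.087 -0.759  0.063] pos [0.4991 0.0369 0.069 ] w 0.126 gf 57.193225622177124 12.4 j [ 0.31  0.52 -0.66  2.01  0.46  0.76  0.21]
yaw 46.44 cam 1.334 F [ 3.13  4.52 -4.22] T [ 1.115 -0.769  0.141] pos [0.4991 0.0369 0.069 ] w 0.128 gf 57.18844413757324 12.7 j [ 0.31  0.52 -0.65  2.01  0.46  0.76  0.19]
yaw 45.29 cam 1.354 F [ 3.94  5.13 -3.35] T [ 1.116 -0.817  0.109] pos [0.4991 0.0369 0.069 ] w 0.126 gf 57.18833327293396 13.0 j [ 0.3   0.52 -0.65  2.01  0.45  0.76  0.17]
```

```bash
sed -i "s/,'pos'.*/,s['clock'])/" q.py
python3 -m pendant '{"slide":[[0,0,0],[0,0,0]],"dr":[[0,0,0.167],[0,0,0]],"claw":[0.05,0.05]}' >/dev/null; python3 q.py
for i in 1 2; do python3 -m pendant '{"slide":[[0,0,0]],"dr":[[0,0,0]],"claw":[0.05]}' >/dev/null; python3 q.py; done
python3 -m pendant '{"slide":[[0,0,0],[0,0,0]],"dr":[[0,0,0.167],[0,0,0]],"claw":[0.05,0.05]}' >/dev/null; python3 q.py
for i in 1 2; do python3 -m pendant '{"slide":[[0,0,0]],"dr":[[0,0,0]],"claw":[0.05]}' >/dev/null; python3 q.py; done
```

```text
yaw 44.11 cam 1.375 F [ 4.18  4.53 -3.73] T [ 1.148 -0.859  0.14 ] 13.2
yaw 44.15 cam 1.374 F [ 4.23  5.36 -3.55] T [ 1.141 -0.841  0.015] 13.3
yaw 44.15 cam 1.375 F [ 3.42  4.64 -3.28] T [ 1.146 -0.836  0.127] 13.4
yaw 42.97 cam 1.395 F [ 3.15  4.91 -4.52] T [ 1.166 -0.864  0.085] 13.6
yaw 43.00 cam 1.395 F [ 3.48  4.52 -4.81] T [ 1.09  -0.781  0.104] 13.7
yaw 43.00 cam 1.395 F [ 3.37  5.25 -3.21] T [ 1.099 -0.84   0.055] 13.8
```

```bash

python3 -m pendant '{"slide":[[0,0,0],[0,0,0],[0,0,0]],"dr":[[0,0,0.167],[0,0,0.167],[0,0,0]],"claw":[0.05,0.05,0.05]}' >/dev/null; python3 q.py
for i in 1 2 3; do python3 -m pendant '{"slide":[[0,0,0]],"dr":[[0,0,0]],"claw":[0.05]}' >/dev/null; python3 q.py; done
python3 -m pendant '{"slide":[[0,0,0],[0,0,0],[0,0,0]],"dr":[[0,0,0.167],[0,0,0.167],[0,0,0]],"claw":[0.05,0.05,0.05]}' >/dev/null; python3 q.py
for i in 1 2 3; do python3 -m pendant '{"slide":[[0,0,0]],"dr":[[0,0,0]],"claw":[0.05]}' >/dev/null; python3 q.py; done
```

```text
yaw 40.67 cam 1.435 F [ 3.51  5.13 -4.38] T [ 1.192 -0.886  0.094] 14.1
yaw 40.70 cam 1.435 F [ 3.56  5.51 -4.41] T [ 1.158 -0.861  0.155] 14.2
yaw 40.70 cam 1.435 F [ 3.26  4.68 -4.88] T [ 1.178 -0.885  0.167] 14.3
yaw 40.70 cam 1.435 F [ 3.56  5.49 -4.77] T [ 1.147 -0.835  0.124] 14.4
yaw 38.37 cam 1.475 F [ 3.82  4.83 -4.31] T [ 1.19  -0.932  0.118] 14.7
yaw 38.41 cam 1.475 F [ 3.61  4.69 -4.66] T [ 1.166 -0.949  0.116] 14.8
yaw 38.41 cam 1.475 F [ 4.67  5.52 -4.65] T [ 1.157 -0.882  0.122] 14.9
yaw 38.40 cam 1.475 F [ 3.73  5.45 -4.9 ] T [ 1.234 -0.933  0.135] 15.0
```

```bash

python3 -m pendant '{"slide":[[0,0,0],[0,0,0],[0,0,0]],"dr":[[0,0,0.167],[0,0,0.167],[0,0,0]],"claw":[0.05,0.05,0.05]}' >/dev/null; python3 q.py
for i in 1 2 3; do python3 -m pendant '{"slide":[[0,0,0]],"dr":[[0,0,0]],"claw":[0.05]}' >/dev/null; python3 q.py; done
python3 -m pendant '{"slide":[[0,0,0],[0,0,0],[0,0,0]],"dr":[[0,0,0.167],[0,0,0.167],[0,0,0]],"claw":[0.05,0.05,0.05]}' >/dev/null; python3 q.py
for i in 1 2 3; do python3 -m pendant '{"slide":[[0,0,0]],"dr":[[0,0,0]],"claw":[0.05]}' >/dev/null; python3 q.py; done
python3 - <<'E'
from h import *
b=snap('side','side3.png')
f=lambda im,x0,y0:cv2.resize(im[y0:y0+90,x0:x0+100],(0,0),fx=6,fy=6,interpolation=cv2.INTER_CUBIC)[:,:,::-1]
cv2.imwrite('pics/pl3.png',f(b,165,125))
E
```

```text
yaw 36.07 cam 1.515 F [ 3.63  4.84 -5.75] T [ 1.199 -0.971  0.135] 15.3
yaw 36.11 cam 1.515 F [ 3.57  6.41 -4.12] T [ 1.21  -0.952  0.084] 15.4
yaw 36.11 cam 1.515 F [ 4.13  5.55 -4.49] T [ 1.223 -0.966  0.144] 15.5
yaw 36.11 cam 1.515 F [ 3.7   4.82 -5.37] T [ 1.182 -0.969  0.103] 15.6
yaw 33.79 cam 1.555 F [ 3.59  6.28 -5.02] T [ 1.223 -1.042  0.078] 15.9
yaw 33.82 cam 1.555 F [ 4.79  4.94 -4.92] T [ 1.22  -0.984  0.056] 16.0
yaw 33.82 cam 1.555 F [ 3.41  5.86 -5.33] T [ 1.17  -0.954  0.077] 16.1
yaw 33.81 cam 1.555 F [ 4.4   5.63 -4.86] T [ 1.181 -0.935  0.139] 16.2
```

View pics/pl3.png

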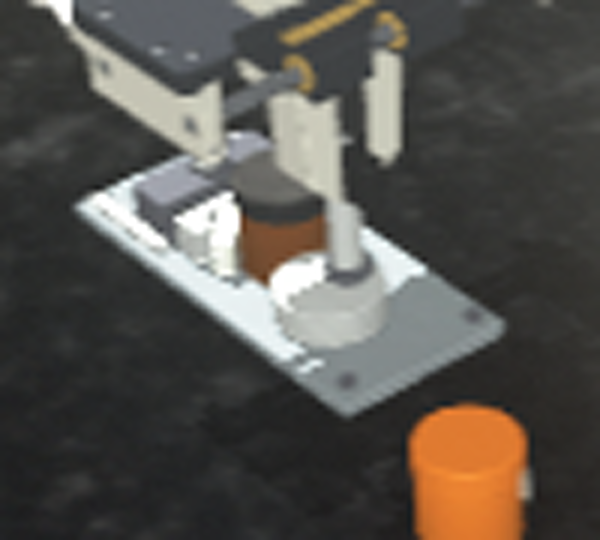

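The jar stands upright between cam and jaw, pushed near the V. Torque is on a plateau, so it isn't nipped yet and I keep going.

```bash

python3 -m pendant '{"slide":[[0,0,0],[0,0,0],[0,0,0]],"dr":[[0,0,0.167],[0,0,0.167],[0,0,0]],"claw":[0.05,0.05,0.05]}' >/dev/null; python3 q.py
for i in 1 2 3; do python3 -m pendant '{"slide":[[0,0,0]],"dr":[[0,0,0]],"claw":[0.05]}' >/dev/null; python3 q.py; done
python3 -m pendant '{"slide":[[0,0,0],[0,0,0],[0,0,0]],"dr":[[0,0,0.167],[0,0,0.167],[0,0,0]],"claw":[0.05,0.05,0.05]}' >/dev/null; python3 q.py
for i in 1 2 3; do python3 -m pendant '{"slide":[[0,0,0]],"dr":[[0,0,0]],"claw":[0.05]}' >/dev/null; python3 q.py; done

```

```text
yaw 31.49 cam 1.595 F [ 4.02  5.29 -4.98] T [ 1.213 -1.029  0.134] 16.55
yaw 31.52 cam 1.595 F [ 3.63  5.32 -4.66] T [ 1.245 -1.03   0.133] 16.65
yaw 31.51 cam 1.595 F [ 4.8   5.93 -5.97] T [ 1.205 -1.006  0.095] 16.75
yaw 31.52 cam 1.595 F [ 3.59  6.1  -5.15] T [ 1.205 -0.986  0.081] 16.85
yaw 29.19 cam 1.636 F [ 3.98  5.24 -6.27] T [ 1.245 -1.037  0.141] 17.15
yaw 29.23 cam 1.635 F [ 4.07  5.   -5.14] T [ 1.243 -1.105  0.088] 17.25
yaw 29.23 cam 1.635 F [ 4.12  5.86 -4.81] T [ 1.297 -1.068  0.146] 17.35
yaw 29.23 cam 1.635 F [ 3.88  6.22 -4.9 ] T [ 1.283 -1.04   0.074] 17.45
```

```bash

python3 -m pendant '{"slide":[[0,0,0],[0,0,0],[0,0,0]],"dr":[[0,0,0.167],[0,0,0.167],[0,0,0]],"claw":[0.05,0.05,0.05]}' >/dev/null; python3 q.py
for i in 1 2 3; do python3 -m pendant '{"slide":[[0,0,0]],"dr":[[0,0,0]],"claw":[0.05]}' >/dev/null; python3 q.py; done
python3 -m pendant '{"slide":[[0,0,0],[0,0,0],[0,0,0]],"dr":[[0,0,0.167],[0,0,0.167],[0,0,0]],"claw":[0.05,0.05,0.05]}' >/dev/null; python3 q.py
for i in 1 2 3; do python3 -m pendant '{"slide":[[0,0,0]],"dr":[[0,0,0]],"claw":[0.05]}' >/dev/null; python3 q.py; done

```

```text
yaw 26.90 cam 1.676 F [ 4.76  5.18 -6.12] T [ 1.236 -1.135  0.167] 17.75
yaw 26.93 cam 1.675 F [ 4.7   6.01 -5.27] T [ 1.238 -1.143  0.167] 17.85
yaw 26.93 cam 1.675 F [ 3.99  5.75 -5.47] T [ 1.246 -1.117  0.183] 17.95
yaw 26.93 cam 1.675 F [ 4.39  5.32 -4.74] T [ 1.276 -1.045  0.168] 18.05
yaw 24.61 cam 1.716 F [ 5.25  4.82 -6.16] T [ 1.193 -1.202  0.193] 18.35
yaw 24.64 cam 1.715 F [ 4.34  5.26 -5.57] T [ 1.191 -1.091  0.22 ] 18.45
yaw 24.64 cam 1.715 F [ 4.28  5.93 -5.62] T [ 1.271 -1.127  0.21 ] 18.55
yaw 24.64 cam 1.715 F [ 4.96  5.42 -5.71] T [ 1.235 -1.118  0.191] 18.65
```

```bash

python3 -m pendant '{"slide":[[0,0,0],[0,0,0]],"dr":[[0,0,0.12],[0,0,0]],"claw":[0.05,0.05]}' >/dev/null; python3 q.py
for i in 1 2 3 4; do python3 -m pendant '{"slide":[[0,0,0]],"dr":[[0,0,0]],"claw":[0.05]}' >/dev/null; python3 q.py; done

```

```text
yaw 23.80 cam 1.730 F [ 5.5   5.65 -6.57] T [ 1.21  -1.117  0.231] 18.85
yaw 23.82 cam 1.729 F [ 4.37  6.08 -5.92] T [ 1.201 -1.195  0.2  ] 18.95
yaw 23.82 cam 1.729 F [ 4.87  6.65 -6.75] T [ 1.165 -1.114  0.226] 19.05
yaw 23.82 cam 1.729 F [ 5.05  5.72 -5.7 ] T [ 1.219 -1.153  0.235] 19.15
yaw 23.82 cam 1.729 F [ 4.24  4.73 -5.72] T [ 1.243 -1.142  0.23 ] 19.25
```

Mean torque is 0.224 N m, about 12 N. I release, rise, and back off to look.

```bash

python3 -m pendant '{"slide":[[0,0,0],[0,0,0],[0,0,0],[0,0,-0.03],[0,0,-0.08],[0,0,-0.14],[0,0,-0.15],[0,0,-0.1],[0,0,0]],"dr":[[0,0,0],[0,0,0],[0,0,0],[0,0,0],[0,0,0],[0,0,0],[0,0,0],[0,0,0],[0,0,0]],"claw":[0.4,0.4,0.4,0.4,0.4,0.4,0.4,0.4,0.4]}'
python3 -c "
from h import *
to([.42,-.25,.25])"
```

```text
clock: 20.15
position: [0.5008, 0.0369, 0.2238]
ee_rot: [1.713, 2.626, 0.007]
force: [0.9, 1.0, -0.6]
width: 0.399
gripper_force: 0.0
pos [0.5008 0.0369 0.2238] yawy 23.79 z [ 0.007  0.    -1.   ] w 0.3994184857433051 20.15
slide units [-0.7668 -0.6316 -0.0895]
```

```bash

python3 -m pendant '{"slide":[[-0.1,-0.083,-0.015],[-0.1,-0.083,-0.015],[-0.1,-0.083,-0.015],[-0.1,-0.083,-0.015],[-0.1,-0.083,-0.015],[-0.1,-0.083,-0.015],[-0.1,-0.083,0],[-0.06,-0.05,0],[0,0,0]],"dr":[[0,0,0],[0,0,0],[0,0,0],[0,0,0],[0,0,0],[0,0,0],[0,0,0],[0,0,0],[0,0,0]],"claw":[0.4,0.4,0.4,0.4,0.4,0.4,0.4,0.4,0.4]}'
python3 - <<'E'
from h import *
a=snap('top','top4.png');b=snap('side','side4.png')
f=lambda im,x0,y0:cv2.resize(im[y0:y0+90,x0:x0+100],(0,0),fx=4,fy=4,interpolation=cv2.INTER_CUBIC)[:,:,::-1]
cv2.imwrite('pics/pl4.png',np.vstack([np.hstack([f(a,120,170),f(b,165,115)]),cv2.resize(np.hstack([a,b])[:,:,::-1],(800,240))[:, :]])[:600])
E
```

```text
clock: 21.05
position: [0.4153, -0.2524, 0.2454]
ee_rot: [-1.723, -2.626, 0.002]
force: [0.6, 0.2, 0.5]
width: 0.399
gripper_force: 0.0
```

View pics/pl4.png

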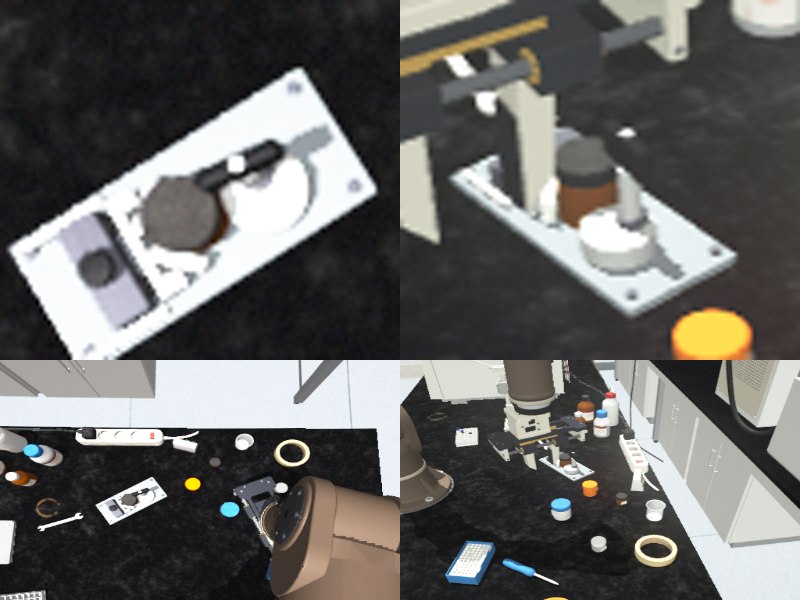

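The jar is upright and nested in the V with its lid at about crop (182,213), and the handle has turned. The other jars and the beaker are where they were. One numeric check, then I hand in.

```bash
python3 - <<'E'
from h import *
w=onz('top',120+182/4-.4,170+213/4-.4,.053)[:2]-[.4745,.0745]; a=np.radians(122.9); x,y=w@[np.cos(a),np.sin(a)],w@[-np.sin(a),np.cos(a)]
print('jar in vise',x.round(4),y.round(4))
if abs(y)<.004 and -.006<x<.006: print(arm.sign_off())
E
```

```text
jar in vise -0.0026 0.0
the job is handed in; nothing more can be done
None
```

The middle-sized brown jar is clamped upright in the vise's V at about 12 N, judging by 0.224 N m at the wrist; the other jars and the beaker weren't touched, and the job was handed in at about 21 s.

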